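# Show the glaze jar's label to the stock scanner

### The job

Three lidded glaze jars stand on the pottery table. Take the tallest one and set it down upright, wholly on the round pad of the stock scanner, turned so that its label squarely faces the scanner's window. Do not drop it, and leave the two other jars where they stand.

Things in the scene. Friction and masses are not known exactly. Their poses are not given: they have to be found in the camera images.
- tall_jar: Tallest jar, loose: upright cream clay cylinder 52 mm in diameter, 110 mm tall with its black lid (top 20 mm, 50 mm in diameter), 0.2 to 0.4 kg. Origin: centre of its underside, z up; +x points out through the middle of its white barred paper label. A white 12 mm strip runs from the label up and over the lid to the lid's centre, so it shows the label side from above.
- scanner: Fixed grey block 80 (x) by 110 (y) by 98 mm tall, origin: centre of the block's underside, z up. Dark window on its -x face, 40 mm from the origin; a brow over it reaches to 52 mm. A round black pad, 100 mm in diameter, 3 mm thick, lies before the window, centred at x = -130 mm, y = 0 in this frame. A jar on the pad faces the window when its label looks along this +x.
- squat_jar: Bystander: the wide low jar, 68 mm in diameter, 70 mm tall, same clay, lid and label, loose. Origin: centre of its underside. Stays where it is.
- slim_jar: Bystander: the thin small jar, 36 mm in diameter, 80 mm tall, same clay, lid and label, loose. Origin: centre of its underside. Stays where it is.
Not all that is in view belongs to the job. Leave any pink look-alike of the tall_jar alone.

How it is judged (in metres and radians):
At the end, for the whole second after the job is handed in: The tallest jar stands upright (within about 6 degrees), released and at rest, wholly on the scanner's pad (its axis within 20 mm of the pad's centre along each of the scanner's directions), with its label facing the window within 20 degrees (x of tall_jar in the frame of scanner between -0.15 and -0.11 m and y of tall_jar in the frame of scanner between -0.02 and 0.02 m and z of tall_jar in the frame of scanner between 0 and 0.007 m and angle between tall_jar's own z axis and vertical below 0.1 rad and angle between the x axis of tall_jar and the x axis of scanner, either way round below 0.35 rad and x of scanner in the frame of tall_jar above 0.05 m and linear speed of tall_jar below 0.02 m/s and angular speed of tall_jar below 0.1 rad/s); the robot touches nothing.
It fails at once if the jar is let go (dropped) with its foot more than 30 mm above the table (height (world z) of tall_jar above 0.03 m and contact force between tall_jar and the fingers below 0.1 N).
It fails at once if the squat jar is moved by more than 20 mm (distance of squat_jar from where it was at the start of the episode above 0.02 m).
It fails at once if the slim jar is moved by more than 20 mm (distance of slim_jar from where it was at the start of the episode above 0.02 m).
It also fails if it takes over 40 s, if anything falls off the work surface, if the arm or the gripper's body presses on something with over 40 N, if the wrist force passes 120 N, or if a joint passes its speed limit or range.

### The arm

A 6-joint arm with a two-finger parallel gripper is mounted at the origin on the work surface. World frame = base frame: x ahead of the robot, y to its left, z up, the work surface at z = 0. Lengths are in m, angles in degrees, forces in N, time in s.
With the tool pointing down it reaches from about 0.35 to 0.875 m from the base axis. Payload 4.2 kg.
Tool frame: the origin (TCP) lies midway between the tips of the shut fingers; the grasp point (between the pads) lies 19 mm behind it; z points along the fingers, y is the line along which they close (so a half turn about z gives the same grasp; the last joint's range is limited). The gripper opens to 87 mm and grips with 3 to 60 N. Pads are 19 mm wide; open, the fingers measure 117 mm over their backs; the gripper's body (75 mm by 190 mm) begins 51 mm behind the grasp point.
Start: joints at [85.061, 22.042, 0.453, 0, -68.411, -14.817], TCP at [0.211, 0.588, 0.223] pointing down, gripper open.
Joint ranges: [-179.83, 179.83], [-69.29, 118.12], [-61.27, 80.66], [-181.25, 117.63], [-171.15, -9.14], [-177.46, 177.46]. Speed limits (degrees/s): [159.86, 159.86, 180, 180, 180, 180].

### API

Orientations are given as a 3x3 rotation matrix whose columns are the frame's x, y, z axes.
In Python, from cell import monitor, cams, robot gives the robot as it stands.
- The arm moves only by the tool arm_command, never from a script. Its argument "series" is a list of rows, each an object of numbers: "fingers": the opening, from 0 (shut) to 1 (fully open); "tx", "ty", "tz": the shift along the tool's x, y, z in mm; "rx", "ry", "rz": the turn, a rotation vector about the tool's x, y, z in rad. In form: [{"fingers": .., "tx": .., "ty": .., "tz": .., "rx": .., "ry": .., "rz": ..}, ...]. A call has 1 to 10 rows; each row shifts and turns the commanded pose from where the row before left it, along the tool's axes as they then stand; what a row does not reach is not made up. A row lasts 1/12 s, in which the tool goes at most 41.7 mm and 7.16 degrees, less where a joint would pass 70% of its speed; a pose out of reach is approached as far as the arm can. A call with a gripper value outside its range is refused whole. The fingers move at their own pace and stop on an object; "force" is the grip in N (left out, the last holds). Time passes only in rows, so rows that do not move let the fingers close. It gives the time, the measured TCP pose, the force, the opening and the grip force at its end, in the units of the state.
- monitor.sense(): the state, without advancing time (a new reading comes with each control period).
- cams.camera(name): name is "scene" or "top"; returns a dict with "color" (480x640x3 uint8, red, green, blue), "fov_y" (degrees; the focal length in pixels is half the picture's height over the tangent of half this angle, whatever the lens; pixels are square), "cx", "cy" (the principal point, pixels), "D" ([k1, k2, p1, p2, k3] as OpenCV has them; the pictures are not rectified), "eye" and "attitude" of the camera in the world. Camera axes: x right, y down, z forward; pixel columns grow to the right and rows downward; lengths in m; the calibration is good to about 2 mm. A picture is of the moment at which its call begins. There is no depth.
- robot.job_done(): hands the job in; it is judged then, once.
The state is a dict: "time_s": time; "q": joint angles; "joint_velocities": joint speeds; "effort": joint torques, N m; "tcp_pos": TCP position; "tool_rot": TCP orientation; "contact_force": force on the tool from outside, world axes, zero at the start; "moment": the same for the moment, N m; "opening": finger opening in m; "finger_force": force on a finger pad.
Only numpy, scipy, OpenCV 4.12 (cv2) and the standard library are available. Lean on these libraries where they do the work, as an engineer would, in place of code of your own. Each camera call takes 0.05 s, during which the arm holds its last target. There are 200 camera calls.

## Working session

There is one attempt and no reset: what is moved stays moved. The work goes in short steps, Python scripts to look and compute and a tool call to move; the robot and the scene stay as the last step left them, time stands still between calls to the robot, and variables do not carry over. Pictures are saved under pics/ and viewed, at most 10 in all, crops included, and the job is handed in when it is done.

Besides the shell and the picture viewer there is one more tool, called as name([rows], argument=value, ...), one row to a line, values as JSON. arm_command: Moves the arm, as the interface text tells. Its arguments: {"type":"object","properties":{"series":{"type":"array"},"force":{"type":"number"}},"required":["series"]}

```bash
mkdir -p pics; ls
cat > h.py <<'E'
import numpy as np, cv2
from cell import monitor, cams, robot
def K(c):
    f=240/np.tan(np.radians(c["fov_y"])/2); return np.array([[f,0,c["cx"]],[0,f,c["cy"]],[0,0,1.]])
def ray(c,px,z):
    p=cv2.undistortPoints(np.array(px,float).reshape(-1,1,2),K(c),np.array(c["D"],float)).reshape(-1,2)
    d=np.c_[p,np.ones(len(p))]@np.array(c["attitude"]).T; e=np.array(c["eye"])
    return e+d*((z-e[2])/d[:,2])[:,None]
def snap(n,f):
    c=cams.camera(n); cv2.imwrite("pics/"+f,c["color"][...,::-1]); return c
E
python3 - <<'E'
from h import *
for n in("scene","top"):
    c=snap(n,n+"0.png"); print(n,c["eye"],c["attitude"],c["fov_y"],c["D"])
s=monitor.sense(); print(s)
E
```

```text
pics
scene [ 0.74301512 -0.40134162  0.83874175] [[ 0.82209127  0.49714436 -0.27751295]
 [ 0.56920391 -0.70637875  0.42075641]
 [ 0.01314743 -0.50386163 -0.86368432]] 47.201009368553606 [-0.04507756  0.          0.          0.          0.        ]
top [0.35663984 0.00674606 0.90082073] [[-3.03295740e-03 -9.91067349e-01  1.33327833e-01]
 [-9.99879783e-01  9.78140851e-04 -1.54745584e-02]
 [ 1.52059161e-02 -1.33358738e-01 -9.90951173e-01]] 52.51594795607767 [0.04411934 0.         0.         0.         0.        ]
{'time_s': 0.1, 'q': array([ 8.50610216e+01,  2.20839045e+01,  3.88187714e-01, -2.70710904e-02,
       -6.84117314e+01, -1.48157208e+01]), 'joint_velocities': array([-0.0089743 , -0.06347469,  0.1751339 ,  0.15260868, -0.04136785,
        0.07402434]), 'effort': array([ 1.59027077e-03, -3.91688383e+01,  1.87935627e+01,  4.23180252e+00,
        1.34889531e-02, -6.87974443e-05]), 'tcp_pos': array([0.21104781, 0.5877113 , 0.22159424]), 'tool_rot': array([[ 9.41089403e-01, -3.38157326e-01, -5.99156892e-04],
       [-3.38157852e-01, -9.41087624e-01, -1.83049707e-03],
       [ 5.51368591e-05,  1.92527100e-03, -9.99998145e-01]]), 'contact_force': array([-1.5666076 ,  0.22408997, -0.43977869]), 'moment': array([-0.05086921, -0.01750264,  0.00756578]), 'finger_force': 0.0, 'opening': 0.0872461808490341}
```

View pics/scene0.png

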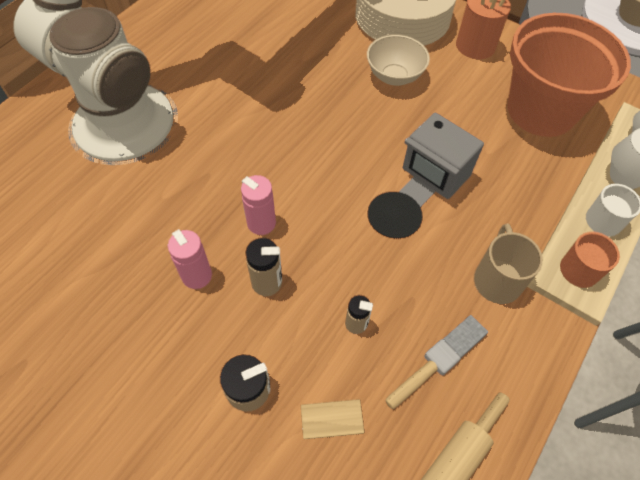

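View pics/top0.png

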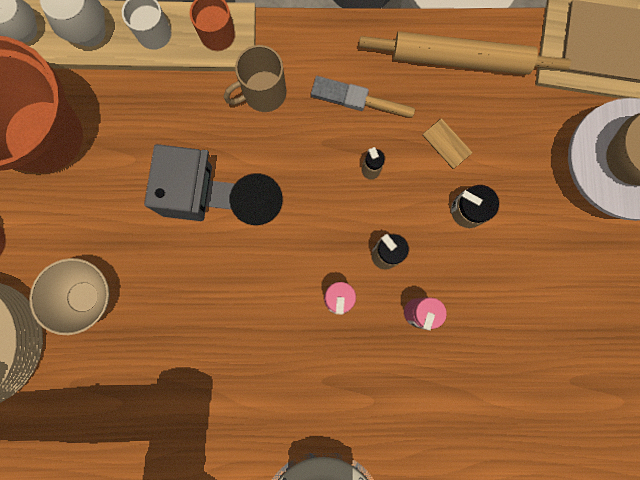

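The scene view shows the tall jar's lid at (263,252) with its strip to the right, pink decoys at (259,190) and (188,245), the slim jar at (359,305), the squat jar at (245,375), the pad at (395,215) and the scanner at (441,155). In the top view the tall lid is at (393,250), the pad at (256,199), the scanner at (180,182), the slim jar at (374,160), the squat jar at (478,204) and the pinks at (340,298) and (431,313).

Run:
```python
from h import *
def blob(m,p):
    n,l,st,ce=cv2.connectedComponentsWithStats(m.astype(np.uint8))
    ys,xs=np.nonzero(l>0); i=np.argmin((xs-p[0])**2+(ys-p[1])**2); return (l==l[ys[i],xs[i]]).astype(np.uint8)
def hullpts(m):
    return cv2.convexHull(max(cv2.findContours(m,0,1)[0],key=cv2.contourArea)).reshape(-1,2)
P={"top":dict(tall=(393,252,.11),slim=(376,164,.08),squat=(484,208,.07),pad=(256,199,.003)),
 "scene":dict(tall=(258,252,.11),slim=(354,306,.08),squat=(238,378,.07),pad=(395,215,.003))}
for n in P:
    c=cams.camera(n); im=c["color"].astype(int)
    dark=im.max(2)<45; white=(im.min(2)>190)
    for k,(u,v,z) in P[n].items():
        b=blob(dark,(u,v)); w=ray(c,hullpts(b),z)[:,:2].astype(np.float32)
        (x,y),r=cv2.minEnclosingCircle(w); out=[k,round(x,4),round(y,4),"r",round(r,4)]
        if k!="pad":
            wb=white.copy(); yy,xx=np.mgrid[:480,:640]; wb&=(xx-u)**2+(yy-v)**2<28**2
            bb=blob(wb,(u,v)); q=ray(c,np.argwhere(bb)[:,::-1],z)[:,:2]
            rect=cv2.minAreaRect(q.astype(np.float32)); out+=["strip",q.mean(0).round(4),"rect",np.round(rect[0],4),np.round(rect[1],4),round(rect[2],1)]
        print(n,*out)
    if n=="top":
        sat=im.max(2)-im.min(2); g=((sat<14)&(im.max(2)>50)&(im.max(2)<140)).astype(np.uint8)
        g=cv2.morphologyEx(g,cv2.MORPH_OPEN,np.ones((15,15)))
        b=blob(g,(180,182)); w=ray(c,hullpts(b),.098)[:,:2].astype(np.float32); print("block",cv2.minAreaRect(w))
```

```text
top tall 0.4534 -0.1148 r 0.025 strip [ 0.4644 -0.1087] rect [ 0.4644 -0.1088] [0.0245 0.0101] 37.6
top slim 0.6144 -0.0915 r 0.0182 strip [ 0.6258 -0.0893] rect [ 0.626  -0.0891] [0.0158 0.0095] 18.9
top squat 0.5375 -0.2724 r 0.0349 strip [ 0.5483 -0.2613] rect [ 0.5484 -0.2611] [0.0329 0.011 ] 58.9
top pad 0.5613 0.1245 r 0.0491
block ((0.5947796106338501, 0.2594664394855499), (0.0675099566578865, 0.05945751443505287), 0.4464120864868164)
scene tall 0.4505 -0.1176 r 0.0001 strip [ 0.4643 -0.1084] rect [ 0.464 -0.108] [0.0244 0.0103] 35.1
scene slim 0.6106 -0.0914 r 0.0016 strip [ 0.626  -0.0889] rect [ 0.626  -0.0888] [0.0177 0.0108] 22.7
scene squat 0.5549 -0.2827 r 0.0278 strip [ 0.5474 -0.262 ] rect [ 0.5474 -0.262 ] [0.0315 0.0112] 60.5
scene pad 0.562 0.2464 r 0.0506
```

Run:
```python
from h import *
im=cv2.imread("pics/top0.png")
cv2.imwrite("pics/c1.png",cv2.resize(im[130:235,135:295],None,fx=5,fy=5,interpolation=cv2.INTER_CUBIC))
s=cv2.imread("pics/scene0.png").astype(int); print(s[215,385:405:6],s[255,250:270:5])
c=cams.camera("scene"); m=(c["color"].max(2)<60).astype(np.uint8); print(c["color"][215,395])
n,l,st,ce=cv2.connectedComponentsWithStats(m); k=l[215,395]; print(st[k],ray(c,ce[k],.003),ray(cams.camera("top"),(256,199),.003))
```

```text
[[45 49 49]
 [47 51 53]
 [46 50 53]
 [45 50 50]] [[44 43 47]
 [44 44 48]
 [47 49 52]
 [80 88 94]]
[51 51 46]
[ 369  193   52   45 1861] [[0.56310373 0.12254939 0.003     ]] [[0.56075125 0.12387944 0.003     ]]
```

View pics/c1.png

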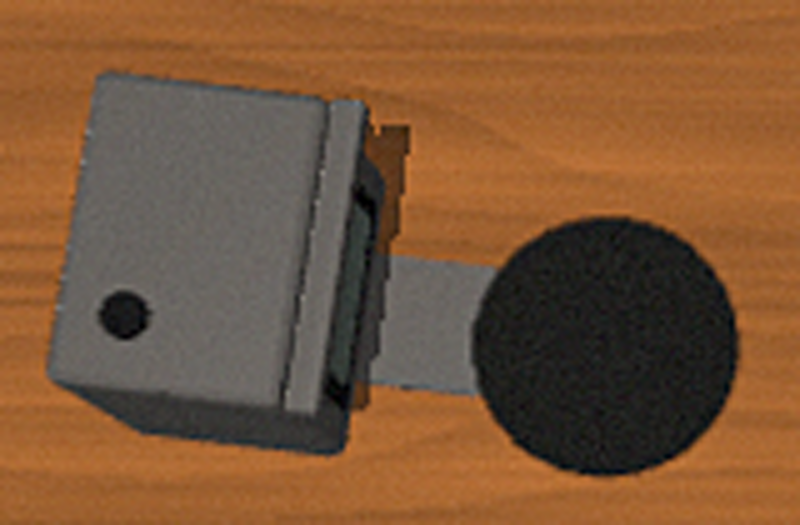

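The crop shows the block's top corners at crop (100,72), (362,100), (315,412), (48,376) and the pad centred at (605,345); I take the scanner heading from those edges.

Run:
```python
from h import *
c=cams.camera("top")
p=np.array([(100,72),(362,100),(315,412),(48,376),(605,345)])/5+[135,130]-.4
w=ray(c,p[:4],.098)[:,:2]; pad=ray(c,p[4],.003)[0,:2]
a=lambda v:np.degrees(np.arctan2(v[1],v[0]))
print(w,pad,"x-edges",a(w[0]-w[1]),a(w[3]-w[2]),"y-edges",a(w[0]-w[3])+90,a(w[1]-w[2])+90)
cen=w.mean(0); print("centre dir",a(cen-pad),np.linalg.norm(cen-pad))
print("pink",ray(c,[(340,298),(431,313)],.11)[:,:2]-[.4545,-.116])
```

```text
[[0.63358258 0.28333291]
 [0.62444288 0.19541201]
 [0.51682697 0.20806917]
 [0.5288474  0.29623042]] [0.56151708 0.12463946] x-edges 84.06521109403126 82.23582560512818 y-edges 82.97971293718464 83.29201921549522
centre dir 83.21632772291822 0.12197559789131449
pink [[-0.08132172  0.08795419]
 [-0.10550935 -0.05839398]]
```

arm_command([
  {"fingers":1,"tx":26,"ty":32,"tz":0},
  {"tx":26,"ty":32},
  {"tx":26,"ty":32},
  {"tx":26,"ty":32},
  {"tx":26,"ty":32},
  {"tx":26,"ty":32},
  {"tx":26,"ty":32},
  {"tx":26,"ty":32},
  {"tx":26,"ty":32},
], force=25)

```text
$.series[0]: bad value
```

arm_command([
  {"tx":26,"ty":32},
  {"tx":26,"ty":32},
  {"tx":26,"ty":32},
  {"tx":26,"ty":32},
  {"tx":26,"ty":32},
  {"tx":26,"ty":32},
  {"tx":26,"ty":32},
  {"tx":20,"ty":25},
  {"tx":0},
  {"tx":0},
])

```text
$.series[0]: bad value
```

arm_command([
  {"fingers":1,"tx":26,"ty":32,"tz":0,"rx":0,"ry":0,"rz":0},
  {"fingers":1,"tx":26,"ty":32,"tz":0,"rx":0,"ry":0,"rz":0},
  {"fingers":1,"tx":26,"ty":32,"tz":0,"rx":0,"ry":0,"rz":0},
  {"fingers":1,"tx":26,"ty":32,"tz":0,"rx":0,"ry":0,"rz":0},
  {"fingers":1,"tx":26,"ty":32,"tz":0,"rx":0,"ry":0,"rz":0},
  {"fingers":1,"tx":26,"ty":32,"tz":0,"rx":0,"ry":0,"rz":0},
  {"fingers":1,"tx":26,"ty":32,"tz":0,"rx":0,"ry":0,"rz":0},
  {"fingers":1,"tx":26,"ty":32,"tz":0,"rx":0,"ry":0,"rz":0},
  {"fingers":1,"tx":26,"ty":32,"tz":0,"rx":0,"ry":0,"rz":0},
], force=25)

```text
time_s: 1.1
tcp_pos: [0.3342, 0.2361, 0.2229]
tool_rot: [[0.941, -0.337, 0.001], [-0.337, -0.941, 0.001], [0.0, -0.001, -1.0]]
contact_force: [1.3, -0.1, -0.3]
opening: 0.0868
finger_force: 0.0
```

arm_command([
  {"fingers":1,"tx":26,"ty":32,"tz":0,"rx":0,"ry":0,"rz":0},
  {"fingers":1,"tx":26,"ty":32,"tz":0,"rx":0,"ry":0,"rz":0},
  {"fingers":1,"tx":26,"ty":32,"tz":0,"rx":0,"ry":0,"rz":0},
  {"fingers":1,"tx":26,"ty":32,"tz":0,"rx":0,"ry":0,"rz":0},
  {"fingers":1,"tx":26,"ty":32,"tz":0,"rx":0,"ry":0,"rz":0},
  {"fingers":1,"tx":26,"ty":32,"tz":0,"rx":0,"ry":0,"rz":0},
  {"fingers":1,"tx":26,"ty":33,"tz":0,"rx":0,"ry":0,"rz":0},
  {"fingers":1,"tx":25,"ty":33,"tz":0,"rx":0,"ry":0,"rz":0},
  {"fingers":1,"tx":25,"ty":33,"tz":0,"rx":0,"ry":0,"rz":0},
  {"fingers":1,"tx":0,"ty":0,"tz":0,"rx":0,"ry":0,"rz":0},
])

```text
time_s: 1.93
tcp_pos: [0.4552, -0.1195, 0.2224]
tool_rot: [[0.938, -0.346, 0.0], [-0.346, -0.938, -0.001], [0.001, 0.001, -1.0]]
contact_force: [0.5, -0.2, -0.6]
opening: 0.087
finger_force: 0.0
```

arm_command([
  {"fingers":1,"tx":-1,"ty":-3,"tz":10,"rx":0,"ry":0,"rz":0},
  {"fingers":1,"tx":0,"ty":0,"tz":35,"rx":0,"ry":0,"rz":0},
  {"fingers":1,"tx":0,"ty":0,"tz":35,"rx":0,"ry":0,"rz":0},
  {"fingers":1,"tx":0,"ty":0,"tz":35,"rx":0,"ry":0,"rz":0},
  {"fingers":1,"tx":0,"ty":0,"tz":30,"rx":0,"ry":0,"rz":0},
  {"fingers":1,"tx":0,"ty":0,"tz":20,"rx":0,"ry":0,"rz":0},
  {"fingers":1,"tx":0,"ty":0,"tz":6,"rx":0,"ry":0,"rz":0},
  {"fingers":1,"tx":0,"ty":0,"tz":0,"rx":0,"ry":0,"rz":0},
  {"fingers":1,"tx":0,"ty":0,"tz":0,"rx":0,"ry":0,"rz":0},
])

```text
time_s: 2.68
tcp_pos: [0.455, -0.1106, 0.0523]
tool_rot: [[0.941, -0.337, 0.001], [-0.337, -0.941, -0.0], [0.001, -0.0, -1.0]]
contact_force: [0.5, -0.1, 0.5]
opening: 0.0872
finger_force: 0.0
```

arm_command([
  {"fingers":1,"tx":1,"ty":5,"tz":0,"rx":0,"ry":0,"rz":0},
  {"fingers":1,"tx":0,"ty":0,"tz":0,"rx":0,"ry":0,"rz":0},
  {"fingers":0,"tx":0,"ty":0,"tz":0,"rx":0,"ry":0,"rz":0},
  {"fingers":0,"tx":0,"ty":0,"tz":0,"rx":0,"ry":0,"rz":0},
  {"fingers":0,"tx":0,"ty":0,"tz":0,"rx":0,"ry":0,"rz":0},
  {"fingers":0,"tx":0,"ty":0,"tz":0,"rx":0,"ry":0,"rz":0},
  {"fingers":0,"tx":0,"ty":0,"tz":0,"rx":0,"ry":0,"rz":0},
  {"fingers":0,"tx":0,"ty":0,"tz":0,"rx":0,"ry":0,"rz":0},
  {"fingers":0,"tx":0,"ty":0,"tz":0,"rx":0,"ry":0,"rz":0},
], force=25)

```text
time_s: 3.43
tcp_pos: [0.4532, -0.1159, 0.0516]
tool_rot: [[0.941, -0.338, -0.0], [-0.338, -0.941, -0.0], [-0.0, 0.0, -1.0]]
contact_force: [0.6, -0.7, 1.2]
opening: 0.0512
finger_force: 24.9
```

arm_command([
  {"fingers":0,"tx":0,"ty":0,"tz":-6,"rx":0,"ry":0,"rz":0},
  {"fingers":0,"tx":0,"ty":0,"tz":-12,"rx":0,"ry":0,"rz":0},
  {"fingers":0,"tx":0,"ty":0,"tz":-14,"rx":0,"ry":0,"rz":0},
  {"fingers":0,"tx":0,"ty":0,"tz":-12,"rx":0,"ry":0,"rz":0},
  {"fingers":0,"tx":0,"ty":0,"tz":-6,"rx":0,"ry":0,"rz":0},
  {"fingers":0,"tx":0,"ty":0,"tz":0,"rx":0,"ry":0,"rz":0},
  {"fingers":0,"tx":0,"ty":0,"tz":0,"rx":0,"ry":0,"rz":0},
])

```text
time_s: 4.02
tcp_pos: [0.4528, -0.1156, 0.1013]
tool_rot: [[0.941, -0.338, -0.0], [-0.338, -0.941, 0.0], [-0.001, -0.0, -1.0]]
contact_force: [-0.6, 0.0, -4.0]
opening: 0.0515
finger_force: 25.0
```

arm_command([
  {"fingers":0,"tx":1,"ty":-12,"tz":0,"rx":0,"ry":0,"rz":0},
  {"fingers":0,"tx":2,"ty":-26,"tz":0,"rx":0,"ry":0,"rz":0},
  {"fingers":0,"tx":3,"ty":-35,"tz":0,"rx":0,"ry":0,"rz":0},
  {"fingers":0,"tx":3,"ty":-38,"tz":0,"rx":0,"ry":0,"rz":0},
  {"fingers":0,"tx":3,"ty":-38,"tz":0,"rx":0,"ry":0,"rz":0},
  {"fingers":0,"tx":3,"ty":-38,"tz":0,"rx":0,"ry":0,"rz":0},
  {"fingers":0,"tx":3,"ty":-38,"tz":0,"rx":0,"ry":0,"rz":0},
  {"fingers":0,"tx":2,"ty":-26,"tz":0,"rx":0,"ry":0,"rz":0},
  {"fingers":0,"tx":1,"ty":-12,"tz":0,"rx":0,"ry":0,"rz":0},
  {"fingers":0,"tx":0,"ty":0,"tz":0,"rx":0,"ry":0,"rz":0},
])

```text
time_s: 4.85
tcp_pos: [0.5627, 0.1276, 0.1001]
tool_rot: [[0.942, -0.335, -0.001], [-0.335, -0.942, -0.0], [-0.001, 0.001, -1.0]]
contact_force: [-0.9, -0.4, -3.6]
opening: 0.0511
finger_force: 25.0
```

arm_command([
  {"fingers":0,"tx":0,"ty":0,"tz":0,"rx":0,"ry":0,"rz":-0.05},
  {"fingers":0,"tx":0,"ty":0,"tz":0,"rx":0,"ry":0,"rz":-0.11},
  {"fingers":0,"tx":0,"ty":0,"tz":0,"rx":0,"ry":0,"rz":-0.11},
  {"fingers":0,"tx":0,"ty":0,"tz":0,"rx":0,"ry":0,"rz":-0.11},
  {"fingers":0,"tx":0,"ty":0,"tz":0,"rx":0,"ry":0,"rz":-0.11},
  {"fingers":0,"tx":0,"ty":0,"tz":0,"rx":0,"ry":0,"rz":-0.11},
  {"fingers":0,"tx":0,"ty":0,"tz":0,"rx":0,"ry":0,"rz":-0.11},
  {"fingers":0,"tx":0,"ty":0,"tz":0,"rx":0,"ry":0,"rz":-0.11},
  {"fingers":0,"tx":0,"ty":0,"tz":0,"rx":0,"ry":0,"rz":0},
  {"fingers":0,"tx":0,"ty":0,"tz":0,"rx":0,"ry":0,"rz":0},
])

```text
time_s: 5.68
tcp_pos: [0.5611, 0.1238, 0.1009]
tool_rot: [[0.891, 0.454, -0.002], [0.454, -0.891, -0.001], [-0.002, -0.0, -1.0]]
contact_force: [0.6, 0.3, -3.3]
opening: 0.0516
finger_force: 25.0
```

Run:
```python
from h import *
snap("scene","s1.png"); s=monitor.sense(); print(s["tcp_pos"],s["tool_rot"])
```

```text
[0.56128622 0.12392675 0.10101203] [[ 8.90775855e-01  4.54440592e-01 -1.45760900e-03]
 [ 4.54440223e-01 -8.90777038e-01 -5.94040991e-04]
 [-1.56836097e-03 -1.33238787e-04 -9.99998761e-01]]
```

View pics/s1.png

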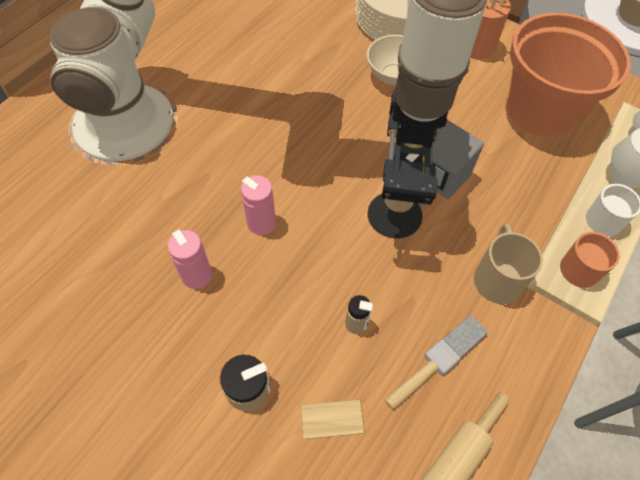

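The jar is gripped and held directly above the pad at (395,215); the bystanders are unmoved. Lowering.

arm_command([
  {"fingers":0,"tx":0,"ty":0,"tz":8,"rx":0,"ry":0,"rz":0},
  {"fingers":0,"tx":0,"ty":0,"tz":12,"rx":0,"ry":0,"rz":0},
  {"fingers":0,"tx":0,"ty":0,"tz":12,"rx":0,"ry":0,"rz":0},
  {"fingers":0,"tx":0,"ty":0,"tz":8,"rx":0,"ry":0,"rz":0},
  {"fingers":0,"tx":0,"ty":0,"tz":4,"rx":0,"ry":0,"rz":0},
  {"fingers":0,"tx":0,"ty":0,"tz":1,"rx":0,"ry":0,"rz":0},
  {"fingers":0,"tx":0,"ty":0,"tz":0,"rx":0,"ry":0,"rz":0},
  {"fingers":0,"tx":0,"ty":0,"tz":0,"rx":0,"ry":0,"rz":0},
])

```text
time_s: 6.4
tcp_pos: [0.5624, 0.1248, 0.057]
tool_rot: [[0.889, 0.458, 0.001], [0.458, -0.889, 0.0], [0.001, 0.0, -1.0]]
contact_force: [0.2, -0.2, -3.3]
opening: 0.0514
finger_force: 25.0
```

arm_command([
  {"fingers":0,"tx":0,"ty":0,"tz":1,"rx":0,"ry":0,"rz":0},
  {"fingers":0,"tx":0,"ty":0,"tz":1,"rx":0,"ry":0,"rz":0},
  {"fingers":0,"tx":0,"ty":0,"tz":0.5,"rx":0,"ry":0,"rz":0},
  {"fingers":0,"tx":0,"ty":0,"tz":0,"rx":0,"ry":0,"rz":0},
])

```text
time_s: 6.73
tcp_pos: [0.5623, 0.1248, 0.0546]
tool_rot: [[0.889, 0.458, 0.001], [0.458, -0.889, 0.0], [0.001, 0.0, -1.0]]
contact_force: [-0.2, -0.6, -0.8]
opening: 0.0513
finger_force: 24.9
```

Contact with the pad is being made (load dropping from −3.3 to −0.8 N), so I release and rise.

arm_command([
  {"fingers":0,"tx":0,"ty":0,"tz":0.5,"rx":0,"ry":0,"rz":0},
  {"fingers":0,"tx":0,"ty":0,"tz":0,"rx":0,"ry":0,"rz":0},
  {"fingers":1,"tx":0,"ty":0,"tz":0,"rx":0,"ry":0,"rz":0},
  {"fingers":1,"tx":0,"ty":0,"tz":0,"rx":0,"ry":0,"rz":0},
  {"fingers":1,"tx":0,"ty":0,"tz":0,"rx":0,"ry":0,"rz":0},
  {"fingers":1,"tx":0,"ty":0,"tz":0,"rx":0,"ry":0,"rz":0},
  {"fingers":1,"tx":0,"ty":0,"tz":0,"rx":0,"ry":0,"rz":0},
  {"fingers":1,"tx":0,"ty":0,"tz":0,"rx":0,"ry":0,"rz":0},
])

```text
time_s: 7.4
tcp_pos: [0.562, 0.1246, 0.0534]
tool_rot: [[0.889, 0.458, -0.0], [0.458, -0.889, -0.0], [-0.0, 0.0, -1.0]]
contact_force: [-0.3, -0.8, 0.3]
opening: 0.0823
finger_force: 0.0
```

arm_command([
  {"fingers":1,"tx":0,"ty":0,"tz":-10,"rx":0,"ry":0,"rz":0},
  {"fingers":1,"tx":0,"ty":0,"tz":-25,"rx":0,"ry":0,"rz":0},
  {"fingers":1,"tx":0,"ty":0,"tz":-30,"rx":0,"ry":0,"rz":0},
  {"fingers":1,"tx":0,"ty":0,"tz":-30,"rx":0,"ry":0,"rz":0},
  {"fingers":1,"tx":0,"ty":0,"tz":-30,"rx":0,"ry":0,"rz":0},
  {"fingers":1,"tx":0,"ty":0,"tz":-30,"rx":0,"ry":0,"rz":0},
  {"fingers":1,"tx":-20,"ty":0,"tz":0,"rx":0,"ry":0,"rz":0},
  {"fingers":1,"tx":-40,"ty":0,"tz":0,"rx":0,"ry":0,"rz":0},
  {"fingers":1,"tx":-40,"ty":0,"tz":0,"rx":0,"ry":0,"rz":0},
  {"fingers":1,"tx":-40,"ty":0,"tz":0,"rx":0,"ry":0,"rz":0},
])

```text
time_s: 8.23
tcp_pos: [0.436, 0.0599, 0.209]
tool_rot: [[0.889, 0.458, 0.0], [0.458, -0.889, 0.0], [0.0, 0.0, -1.0]]
contact_force: [0.2, -0.6, 0.8]
opening: 0.0869
finger_force: 0.0
```

Run:
```python
from h import *
c=snap("scene","s2.png"); c=snap("top","t2.png")
```

```text
(no output)
```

View pics/s2.png

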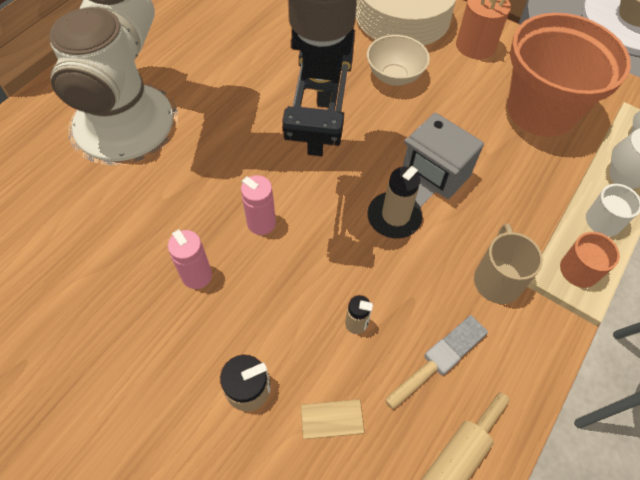

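The jar stands upright on the pad (lid at (404,182), foot around (398,220)), its strip at (410,173) pointing to the scanner window, and the bystanders are in place. One numeric check of the strip follows, then the hand-in.

Run:
```python
from h import *
c=cams.camera("scene"); im=c["color"].astype(int); m=(im.min(2)>180); yy,xx=np.mgrid[:480,:640]; m&=(xx-408)**2+(yy-175)**2<16**2
q=ray(c,np.argwhere(m)[:,::-1],.113)[:,:2]; r=cv2.minAreaRect(q.astype(np.float32)); 
l=cv2.PCACompute(q.astype(np.float32),None)[1][0]; a=np.degrees(np.arctan2(l[1],l[0]))
print(r,"yaw",a); d=l*np.sign(l[1]); jar=q.mean(0)-.0125*d
t=np.radians(83.2); X=np.array([np.cos(t),np.sin(t)]); e=jar-[.562,.124]
ok=abs(e@X)<.014 and abs(e@[-X[1],X[0]])<.014 and abs(d@X)>np.cos(np.radians(14)); print(jar,e,ok)
if ok: print(robot.job_done())
```

```text
((0.5654682517051697, 0.13914081454277039), (0.026584725826978683, 0.011047634296119213), 83.29032897949219) yaw 83.74408
[0.56379246 0.12650131] [0.00179246 0.00250131] True
the job is handed in; nothing more can be done
None
```

The tall jar stands upright on the scanner pad, about 3 mm from its centre, with its label within about 1° of facing the window; the other two jars look unmoved, and the job is handed in (no verdict was returned).

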